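Open the child-resistant solvent tin

ROBOT

A 6-joint arm with a two-finger parallel gripper is mounted at the origin on the work surface. World frame = base frame: x ahead of the robot, y to its left, z up, the work surface at z = 0. Lengths are in m, angles in degrees, forces in N, time in s.
With the tool pointing down it reaches from about 0.4 to 0.825 m from the base axis. Payload 7 kg.
Tool frame: the origin (TCP) lies midway between the tips of the shut fingers; the grasp point (between the pads) lies 19 mm behind it; z points along the fingers, y is the line along which they close (so a half turn about z gives the same grasp; the last joint's range is limited). The gripper opens to 88 mm and grips with 3 to 60 N. Pads are 19 mm wide; open, the fingers measure 130 mm over their backs; the gripper's body (78 mm by 193 mm) begins 47 mm behind the grasp point.
Start: joints at [88.814, 20.546, 0.682, 0, -70.136, -16.507], TCP at [0.205, 0.643, 0.227] pointing down, gripper open.
Joint ranges: [-176.03, 176.03], [-82.01, 121.73], [-58.28, 71.71], [-173.87, 95.51], [-174.79, -0.11], [-173.66, 173.66]. Speed limits (degrees/s): [136.94, 136.94, 172.46, 180, 180, 180].

INTERFACE

Orientations are given as [roll, pitch, yaw] about the fixed x, y, z axes, in that order (R = Rz(yaw) Ry(pitch) Rx(roll)).
In Python, from plant import r, eyes, workorder gives the robot as it stands.
- The arm moves only by the tool step_arm, never from a script. Its argument "plan" is a list of rows, each a list of 5 numbers: the shift along the tool's x, y, z each as a share of 25 cm, from -1 to 1, then the turn about the tool's z as a share of 60 degrees, from -1 to 1, then the finger opening in mm, from 0 to 87.6. In form: [[x, y, z, turn, jaw], ...]. A call has 1 to 12 rows; each row is the pose to reach, as a shift and turn from the pose commanded when the call began, along the tool's axes at that moment; what a row does not reach only later rows make up. A row lasts 1/12 s, in which the tool goes at most 41.7 mm and 7.16 degrees, less where a joint would pass 70% of its speed; a pose out of reach is approached as far as the arm can. A call with a number of a shift or a turn outside -1 to 1 is refused whole. A call with a gripper value outside its range is refused whole. The fingers move at their own pace and stop on an object; "newtons" is the grip in N (left out, the last holds). Time passes only in rows, so rows that repeat a pose let the fingers close. It gives the time, the measured TCP pose, the force, the opening and the grip force at its end, in the units of the state.
- r.get_state(): the state, without advancing time (a new reading comes with each control period).
- eyes.capture(name): name is "scene" or "top"; returns the picture (480x640x3 uint8, red, green, blue); there is no depth.
- eyes.camera_model(name): a dict with "fov_y" (degrees; the focal length in pixels is half the picture's height over the tangent of half this angle, whatever the lens; pixels are square), "cx", "cy" (the principal point, pixels), "k1" (the pictures are not rectified: a ray, as slopes to the right and down, at radius r is drawn at 1 + k1 r^2 times it, then the intrinsics apply), "world_to_cam" (4x4, takes a point from world to camera coordinates). Camera axes: x right, y up, looking along -z (the intrinsics and any distortion apply to the point x, -y, -z); pixel columns grow to the right and rows downward; lengths in m; the calibration is good to about 2 mm. A picture is of the moment at which its call begins. camera_model takes no time and is no camera call.
- workorder.close_job(): hands the job in; it is judged then, once.
The state is a dict: "time_s": time; "joints": joint angles; "qd": joint speeds; "joint_torque": joint torques, N m; "tcp_pos": TCP position; "eef_rot": TCP orientation; "contact_force": force on the tool from outside, world axes, zero at the start; "moment": the same for the moment, N m; "gripper_width": finger opening in m; "gripper_force": force on a finger pad.
Only numpy, scipy, OpenCV 4.12 (cv2) and the standard library are available. Lean on these libraries where they do the work, as an engineer would, in place of code of your own. Each camera call takes 0.05 s, during which the arm holds its last target. There are 200 camera calls.

TASK

Open the square solvent tin that stands in the wooden caddy: push its red child-resistant cap down and, keeping it pushed, turn it anticlockwise until it comes free, then lift it off and set it down gently, right way up, in the white saucer. Push only as hard as the cap needs, since the thin tin dents, leave the tin standing in its well, and do not disturb the other things on the table.

Things in the scene. Friction and masses are not known exactly. Their poses are not given: they have to be found in the camera images.
- cap_grip (a point): Centre (half-way up) of the red child-resistant cap: ribbed, round, 44 mm across, 28 mm high, axis z, about 50 g. Its lower edge is 13 mm above the tin's flat top. A spring holds the shell up: it sinks 3.9 mm, from 6 N, fully down at 13 N, then rigid. A steady 14 to 17 N is right for turning; push and sideways wrench together above 28 N dent the tin.
- cap: The same cap, origin at the centre of its lower edge. Turned without being pushed fully down, its shell only clicks round over the eight ridged teeth (45 degrees apart) of a hidden inner cap. At first the teeth mostly meet ridge on ridge and stop the shell after 1 to 2.5 mm; turning under a steady push lets it drop between them, to be followed down and kept down.
- tin_mouth (a point): Centre of the tin's mouth, hidden in the cap, 130 mm above the tin's underside. Turning the shell anticlockwise from above, 30 to 45 degrees are lost before the teeth grip; gripped, a further 24 to 40 degrees frees the inner cap's lugs (65 to 75 in all, if kept down); it meets a stop some 40 degrees later. Until free, the cap holds to the tin when pulled up.
- tin: Square solvent tin, bare metal with a blue band and a pale label; 60 x 60 mm, 100 mm to its flat top, with a 29 mm wide neck whose mouth is 130 mm above the bottom. 0.3 to 0.5 kg. Origin at the centre of its underside, z up. It stands loose in the caddy's well with 1.5 mm play on each side, and the well keeps it from turning.
- caddy: Pale wooden caddy fixed to the table, 83 mm (its x) by 170 mm (its y), 62 mm high; walls 10 mm. Origin at the centre of its underside. The tin's square well (63 mm, floor 8 mm above the table) is centred 43.5 mm from the origin towards the caddy's -y; the other well holds small corked vials, tops 72 mm above the table.
- saucer_floor (a point): Centre of the floor of the shallow white ceramic saucer, 148 mm across, flat inside over about 120 mm; the floor is 5 mm above the table and the rim 11 mm. Loose, 0.28 kg.
- saucer: The saucer; origin at the centre of its underside, z up.
- pot: Bystander: round orange-brown plastic pot, open on top, 72 mm across, 48 mm high; origin at the centre of its underside.
- ink_jar: Bystander: amber glass jar with a black lid, 50 mm across, 62 mm high; origin at the centre of its underside.
- brush: Bystander: flat paint brush with a red handle and grey bristles, 190 mm long, lying flat along its own x; origin at its middle, on the table.
Mind the look-alikes: they are no part of the job. Of the things that look like the saucer, take the one that is farthest to the robot's left at the start.

How it is judged:
By the outcome, as a careful person would: the job done as asked, in the order asked, and still so for the second after the job is handed in, with the robot touching nothing.
It also fails if it takes over 64 s, if anything falls off the work surface, if the arm or the gripper's body presses on something with over 40 N, if the wrist force passes 120 N, or if a joint passes its speed limit or range.

## Working session

There is one attempt and no reset: what is moved stays moved. The work goes in short steps, Python scripts to look and compute and a tool call to move; the robot and the scene stay as the last step left them, time stands still between calls to the robot, and variables do not carry over. Pictures are saved under pics/ and viewed, at most 10 in all, crops included, and the job is handed in when it is done.

Besides the shell and the picture viewer there is one more tool, called after ">>>" as name(argument=value, ...), one argument or row to a line, values as JSON. step_arm: Moves the arm, as the interface text tells. Its arguments: {"type":"object","properties":{"plan":{"type":"array"},"newtons":{"type":"number"}},"required":["plan"]}

```bash
mkdir -p pics
python3 - <<'E'
from plant import r,eyes
import cv2
for n in("scene","top"):
    im=eyes.capture(n); cv2.imwrite(f"pics/{n}0.png",im[:,:,::-1])
    print(n,eyes.camera_model(n))
print(r.get_state())
E
```

```text
scene {'fov_y': 45.72475824695988, 'cx': 318.7260393664038, 'cy': 225.641632453089, 'k1': -0.08748863727441374, 'world_to_cam': array([[ 0.36527382,  0.93072611, -0.01799854, -0.20972435],
       [-0.72861027,  0.29787826,  0.61676221,  0.33349894],
       [ 0.57939806, -0.21217317,  0.78694373, -1.37943854],
       [ 0.        ,  0.        ,  0.        ,  1.        ]])}
top {'fov_y': 46.22351007381907, 'cx': 314.8950567481033, 'cy': 242.9326135111787, 'k1': -0.09197010628524308, 'world_to_cam': array([[ 0.0082732 , -0.9995336 , -0.02939622,  0.01771431],
       [ 0.99674212,  0.00588437,  0.08043956, -0.5432683 ],
       [-0.08022906, -0.02996594,  0.99632592, -1.21091221],
       [ 0.        ,  0.        ,  0.        ,  1.        ]])}
{'time_s': 0.1, 'joints': array([ 8.88153102e+01,  2.05874061e+01,  6.41077716e-01, -1.87016800e-02,
       -7.01367556e+01, -1.65061020e+01]), 'qd': array([ 1.47563404e-04, -1.27207898e-01,  1.71684636e-01,  6.43079009e-02,
       -5.44431138e-03,  8.26158250e-03]), 'joint_torque': array([-1.65740348e-03, -5.84159732e+01,  2.93751222e+01,  7.01563239e+00,
        1.02114220e-02, -6.17714272e-05]), 'tcp_pos': array([0.20501499, 0.64266308, 0.22572811]), 'eef_rot': array([ 1.79915344e+02, -6.75052949e-03, -1.76971540e+01]), 'contact_force': array([-0.78073552,  0.69025406,  0.03732499]), 'moment': array([-0.00061502, -0.03504547,  0.02109579]), 'gripper_force': 0.0, 'gripper_width': 0.08769736012950152}
```

View pics/scene0.png

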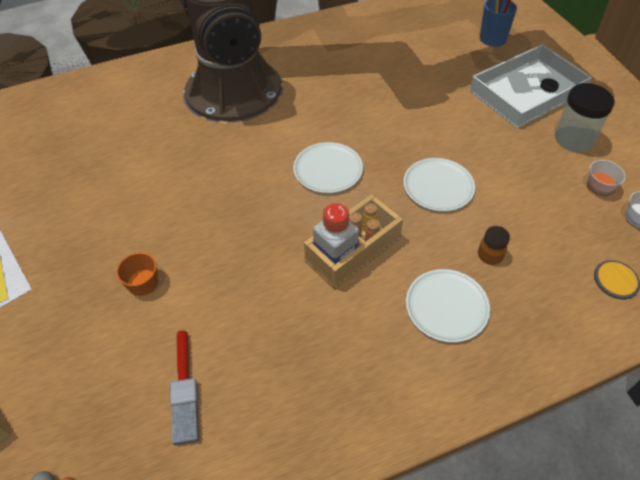

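View pics/top0.png

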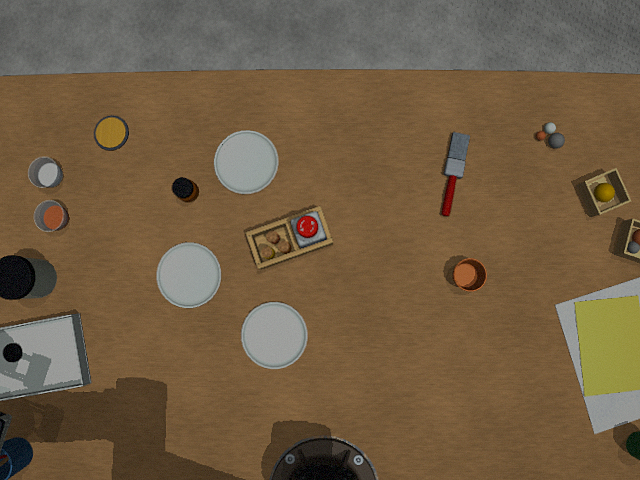

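The scene shows three white saucers, at about (328,167), (439,184) and (447,305). In the top view they are at (274,335), (188,275) and (246,162). The target is the one farthest left, at top (188,275). The red cap is at top (307,227) and scene (336,216). The caddy is tilted, with the vials to its left.

```bash
cat > h.py <<'E'
import numpy as np,cv2
from plant import r,eyes
def K(m):
    f=240/np.tan(np.radians(m["fov_y"]/2)); return f,m["cx"],m["cy"],m["k1"]
def ray(n,uv):
    m=eyes.camera_model(n); f,cx,cy,k=K(m)
    d=np.array([(uv[0]-cx)/f,(uv[1]-cy)/f]); s=d.copy()
    for _ in range(20): s=d/(1+k*(s@s))
    W=m["world_to_cam"];R=W[:3,:3]; o=-R.T@W[:3,3]
    v=R.T@np.array([s[0],-s[1],-1]); return o,v/np.linalg.norm(v)
def onz(n,uv,z):
    o,v=ray(n,uv); return o+v*(z-o[2])/v[2]
def cross(a,b):
    A=np.zeros((3,3));c=np.zeros(3)
    for o,v in(a,b):
        P=np.eye(3)-np.outer(v,v);A+=P;c+=P@o
    x=np.linalg.solve(A,c); return x,[np.linalg.norm(np.cross(x-o,v)) for o,v in(a,b)]
def blobs(mask,amin=60):
    n,l,s,c=cv2.connectedComponentsWithStats(mask.astype(np.uint8))
    return [(s[i,4],c[i],s[i,:4],l==i) for i in range(1,n) if s[i,4]>=amin]
E
python3 - <<'E'
from h import *
for n in("top","scene"):
    im=cv2.imread(f"pics/{n}0.png");h=cv2.cvtColor(im,cv2.COLOR_BGR2HSV).astype(int);H,S,V=h[...,0],h[...,1],h[...,2]
    red=((H<6)|(H>174))&(S>170)&(V>110)
    for b in blobs(red): print(n,"red",b[0],b[1],b[2])
    wh=(S<40)&(V>150)
    for b in blobs(wh,1500):
        c,_=cv2.findContours(b[3].astype(np.uint8),cv2.RETR_EXTERNAL,cv2.CHAIN_APPROX_NONE); hull=cv2.convexHull(max(c,key=len))[:,0]
        P=np.array([onz(n,p,.011)[:2] for p in hull],np.float32)
        if len(P)>8:
            (cx,cy),rad=cv2.minEnclosingCircle(P); print(n,"white",b[1],cx,cy,rad)
    wood=(H>12)&(H<26)&(S>60)&(V>150)
    for b in blobs(wood,150): print(n,"wood",b[0],b[1],b[2])
    print(n, im[227,300],im[235,262] if n=="top" else 0)
for z in(.124,.166,.179):
    print(z,onz("top",(307,227),z),onz("scene",(336,216),z))
for p in[(246,239),(321,206),(332,241),(258,268)]: print(onz("top",p,.062))
E
python3 -c "
import cv2
a=cv2.imread('pics/top0.png')[190:290,230:350];b=cv2.imread('pics/scene0.png')[190:300,290:420]
a=cv2.resize(a,(396,330),interpolation=cv2.INTER_CUBIC);b=cv2.resize(b,(390,330),interpolation=cv2.INTER_CUBIC)
cv2.imwrite('pics/c.png',cv2.hconcat([a,b]))"
```

```text
top red 120 [449.59166667 195.875     ] [444 176  11  39]
top red 274 [306.78467153 225.77007299] [297 216  21  21]
top white [244.57023855 160.59068535] 0.7275638580322266 0.18012471497058868 0.07238901406526566
top white [187.96994536 274.37861046] 0.47184300422668457 0.3040708899497986 0.06511051207780838
top white [273.33424005 334.67868072] 0.3404569923877716 0.1104469895362854 0.07236872613430023
top white [ 51.97489879 348.08663968] 0.28971046209335327 0.6392258405685425 0.10511631518602371
top wood 436 [111.62614679 132.17201835] [ 96 118  29  29]
top wood 207 [297.07246377 252.28019324] [258 239  75  29]
top [ 92  91 150] [ 73 116 141]
scene red 263 [335.57794677 213.3269962 ] [324 204  24  19]
scene red 403 [181.90818859 354.6674938 ] [177 331  10  48]
scene white [523.20897285  88.16410862] 0.25371620059013367 0.6601196527481079 0.11827327311038971
scene white [327.76892139 167.11334552] 0.3405373990535736 0.11176281422376633 0.07360681891441345
scene white [438.88749576 184.00203321] 0.4713389575481415 0.3050231635570526 0.07348804175853729
scene white [447.57113058 305.23153942] 0.7282392978668213 0.18129146099090576 0.07370037585496902
scene wood 1361 [383.6958119   9.1719324] [343   0 109  29]
scene wood 205887 [291.17619374 274.10682073] [  0   0 640 480]
scene wood 2669 [436.88497565  40.18658674] [366  19 120  46]
scene wood 448 [307.38616071  38.33482143] [278  29  54  17]
scene wood 988 [617.47064777 278.08198381] [598 262  40  33]
scene [ 82 123 161] 0
0.124 [0.56706583 0.03469752 0.124     ] [0.55684251 0.0407552  0.124     ]
0.166 [0.56248575 0.03283063 0.166     ] [0.58822758 0.02748738 0.166     ]
0.179 [0.56106811 0.03225278 0.179     ] [0.597942   0.02338067 0.179     ]
[0.54746912 0.16748299 0.062     ]
[0.61903032 0.00799461 0.062     ]
[ 0.54424557 -0.01588292  0.062     ]
[0.48582621 0.14074527 0.062     ]
```

View pics/c.png

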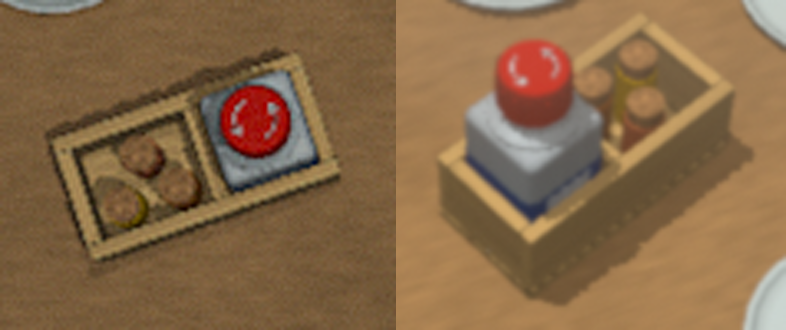

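The crop shows the cap's top face centred at about top (307.0,226.7) and scene (336.3,213.5). The tin stands straight in the caddy well, and the vials are in the other well.

```bash
cat >> h.py <<'E'
def go(x,y,z,yaw):
    s=r.get_state(); p=s["tcp_pos"]; Y=np.radians(s["eef_rot"][2]); d=np.array([x,y,z])-p
    c,sn=np.cos(Y),np.sin(Y)
    print("t",s["time_s"],"p",p.round(4),"rot",s["eef_rot"].round(2),"F",s["contact_force"].round(1),"M",s["moment"].round(2),"j",s["joints"].round(1),"w",s["gripper_width"])
    print("shares",(np.array([c*d[0]+sn*d[1],sn*d[0]-c*d[1],-d[2]])/.25).round(4),"turn",(-(yaw-s["eef_rot"][2])/60).round(3))
E
python3 - <<'E'
from h import *
print(onz("top",(307.,226.7),.149),onz("scene",(336.3,213.5),.149))
print(cross(ray("top",(307.,226.7)),ray("scene",(336.3,213.5))))
im=cv2.imread("pics/top0.png");h=cv2.cvtColor(im,cv2.COLOR_BGR2HSV).astype(int)
m=((h[...,0]<8)|(h[...,0]>172))&(h[...,1]>120)
m[:,400:]=0
b=max(blobs(m),key=lambda b:b[0]); c,_=cv2.findContours(b[3].astype(np.uint8),0,1); q=cv2.convexHull(c[0])
print(b[0],cv2.fitEllipse(q),onz("top",cv2.fitEllipse(q)[0],.147))
P=np.array([onz("top",p[0],.149)[:2] for p in q],np.float32);print(cv2.minEnclosingCircle(P),P.min(0),P.max(0))
go(.563,.033,.2,-77)
E
```

```text
[0.56493451 0.03359192 0.149     ] [0.5708053  0.03534834 0.149     ]
(array([0.56609335, 0.03548722, 0.14331011]), [np.float64(0.0017224334500020486), np.float64(0.0017224334500020517)])
333 ((306.9199523925781, 226.27333068847656), (21.199810028076172, 21.83722496032715), 155.16551208496094) [0.56600065 0.03384715 0.147     ]
((0.5656786561012268, 0.034061722457408905), 0.02189912088215351) [0.54451877 0.01381489] [0.58621687 0.05344342]
t 0.1 p [0.205  0.6427 0.2257] rot [ 1.7992e+02 -1.0000e-02 -1.7700e+01] F [-0.8  0.7  0. ] M [-0.   -0.04  0.02] j [ 88.8  20.6   0.6  -0.  -70.1 -16.5] w 0.08769736012950152
shares [2.1055 1.888  0.1029] turn 0.988
```

>>> step_arm(
  plan=[
    [1, 0.9, 0, 0, 80],
    [1, 0.9, 0, 0, 80],
    [1, 0.9, 0, 0, 80],
    [1, 0.9, 0, 0, 80],
    [1, 0.9, 0, 0, 80],
    [1, 0.9, 0, 0, 80],
    [1, 0.9, 0, 0, 80],
    [1, 0.9, 0, 0, 80],
    [1, 0.9, 0, 0, 80],
    [1, 0.9, 0, 0, 80],
  ],
)

```text
time_s: 0.93
tcp_pos: [0.3758, 0.3506, 0.2267]
eef_rot: [-180.0, 0.0, -17.9]
contact_force: [0.3, 0.7, -0.5]
gripper_width: 0.08
gripper_force: 0.0
```

>>> step_arm(
  plan=[
    [1, 0.9, 0, 1, 80],
    [1, 0.9, 0, 1, 80],
    [1, 0.9, 0, 1, 80],
    [1, 0.9, 0, 1, 80],
    [1, 0.9, 0, 1, 80],
    [1, 0.9, 0, 1, 80],
    [1, 0.9, 0, 1, 80],
    [1, 0.9, 0, 1, 80],
    [1, 0.9, 0, 1, 80],
    [1, 0.9, 0, 1, 80],
    [1, 0.9, 0, 1, 80],
  ],
)

```text
time_s: 1.85
tcp_pos: [0.5448, 0.0629, 0.226]
eef_rot: [179.9, 0.0, -77.6]
contact_force: [-0.2, 0.4, 0.3]
gripper_width: 0.0802
gripper_force: 0.0
```

```bash
python3 -c "
from h import *
go(.566,.0345,.17,-77)"
```

```text
t 1.85 p [0.5448 0.0629 0.226 ] rot [179.95   0.   -77.61] F [-0.2  0.4  0.3] M [ 0.12 -0.03 -0.03] j [ 27.    8.7 -15.4  -0.  -65.9 -14.7] w 0.08022346380459937
shares [ 0.1292 -0.0585  0.2239] turn -0.01
```

>>> step_arm(
  plan=[
    [0.129, -0.0585, 0.22, 0, 80],
    [0.129, -0.0585, 0.22, 0, 80],
    [0.129, -0.0585, 0.22, 0, 80],
    [0.129, -0.0585, 0.22, 0, 80],
    [0.129, -0.0585, 0.22, 0, 80],
    [0.129, -0.0585, 0.22, 0, 80],
  ],
)

```text
time_s: 2.35
tcp_pos: [0.5664, 0.0355, 0.1731]
eef_rot: [-179.9, 0.0, -77.5]
contact_force: [-0.9, -0.4, -0.0]
gripper_width: 0.0801
gripper_force: 0.0
```

```bash
python3 -c "
from h import *
go(.566,.0345,.1235,-77)
cv2.imwrite('pics/a.png',eyes.capture('scene')[130:330,220:480,::-1].repeat(2,0).repeat(2,1))"
```

```text
t 2.35 p [0.5664 0.0355 0.1731] rot [-1.7986e+02  1.0000e-02 -7.7550e+01] F [-0.9 -0.4 -0. ] M [ 0.08 -0.04  0.01] j [ 23.4  12.8 -17.6   0.  -59.5 -10.9] w 0.0800968742577521
shares [0.0036 0.0025 0.1985] turn -0.009
```

View pics/a.png

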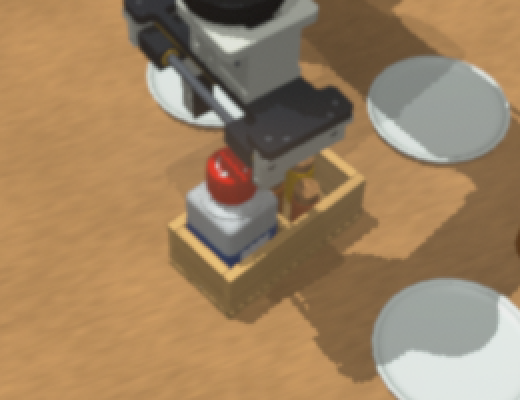

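>>> step_arm(
  plan=[
    [0.003, 0.002, 0.07, 0, 80],
    [0.003, 0.002, 0.14, 0, 80],
    [0.003, 0.002, 0.19, 0, 80],
    [0.003, 0.002, 0.198, 0, 80],
    [0.003, 0.002, 0.198, 0, 80],
    [0.003, 0.002, 0.198, 0, 80],
  ],
)

```text
time_s: 2.9
tcp_pos: [0.5662, 0.0336, 0.1233]
eef_rot: [-179.9, -0.0, -77.6]
contact_force: [-0.8, -0.8, 0.8]
gripper_width: 0.0801
gripper_force: 0.0
```

>>> step_arm(
  plan=[
    [0, 0, 0, 0, 40],
    [0, 0, 0, 0, 40],
    [0, 0, 0, 0, 40],
    [0, 0, 0, 0, 40],
    [0, 0, 0, 0, 40],
    [0, 0, 0, 0, 40],
  ],
  newtons=5,
)

```text
time_s: 3.4
tcp_pos: [0.5657, 0.0331, 0.1222]
eef_rot: [-180.0, 0.0, -77.7]
contact_force: [0.0, -0.4, -0.0]
gripper_width: 0.0457
gripper_force: 0.2
```

```bash
python3 -c "
from h import *
go(.566,.0345,.1235,-77)"
```

```text
t 3.4 p [0.5657 0.0331 0.1222] rot [-179.98    0.    -77.7 ] F [ 0.  -0.4 -0. ] M [ 0.12 -0.22 -0.02] j [ 23.1  15.6 -21.2   0.  -53.1 -10.8] w 0.04570110938772847
shares [-0.0051 -0.0024 -0.0052] turn -0.012
```

>>> step_arm(
  plan=[
    [0, 0, 0, 0, 40],
    [0, 0, 0, 0, 40],
    [0, 0, 0, 0, 40],
    [0, 0, 0, 0, 40],
  ],
)

```text
time_s: 3.73
tcp_pos: [0.5658, 0.0332, 0.1222]
eef_rot: [-180.0, -0.0, -77.7]
contact_force: [1.9, -0.4, 0.1]
gripper_width: 0.0439
gripper_force: 5.0
```

```bash
python3 -c "
from h import *
go(.566,.0345,.1235,-77)"
```

```text
t 3.7333 p [0.5658 0.0332 0.1222] rot [-179.98   -0.    -77.69] F [ 1.9 -0.4  0.1] M [ 0.13 -0.51 -0.01] j [ 23.1  15.6 -21.2   0.  -53.1 -10.8] w 0.043895988447064535
shares [-0.005  -0.0018 -0.0053] turn -0.011
```

>>> step_arm(
  plan=[
    [0, 0, 0, 0, 50],
    [0, 0, 0, 0, 50],
    [-0.003, 0, -0.008, 0, 50],
    [-0.003, 0, -0.008, 0, 50],
    [-0.003, 0, -0.008, 0, 50],
    [-0.003, 0, -0.008, 0, 40],
    [-0.003, 0, -0.008, 0, 40],
    [-0.003, 0, -0.008, 0, 40],
    [-0.003, 0, -0.008, 0, 40],
    [-0.003, 0, -0.008, 0, 40],
    [-0.003, 0, -0.008, 0, 40],
  ],
  newtons=45,
)

```text
time_s: 4.65
tcp_pos: [0.5656, 0.0339, 0.1241]
eef_rot: [-180.0, -0.0, -77.7]
contact_force: [1.7, -1.0, -0.4]
gripper_width: 0.0433
gripper_force: 45.0
```

```bash
python3 -c "
from h import *
go(.566,.0345,.1235,-77)"
```

```text
t 4.65 p [0.5656 0.0339 0.1241] rot [-179.99   -0.    -77.69] F [ 1.7 -1.  -0.4] M [ 0.13 -0.37  0.  ] j [ 23.2  15.5 -21.1   0.  -53.4 -10.9] w 0.04331216904994965
shares [-0.0019 -0.0022  0.0025] turn -0.011
```

>>> step_arm(
  plan=[
    [0, 0, 0.003, 0, 40],
    [0, 0, 0.006, 0, 40],
    [0, 0, 0.006, 0, 40],
    [0, 0, 0.006, 0, 40],
  ],
)

```text
time_s: 4.98
tcp_pos: [0.5661, 0.034, 0.1234]
eef_rot: [-179.9, -0.0, -77.7]
contact_force: [-1.0, 0.5, 5.7]
gripper_width: 0.043
gripper_force: 45.0
```

>>> step_arm(
  plan=[
    [0, 0, 0.002, 0, 40],
    [0, 0, 0.004, 0, 40],
    [0, 0, 0.004, 0, 40],
    [0, 0, 0.004, 0, 40],
  ],
)

```text
time_s: 5.32
tcp_pos: [0.5661, 0.034, 0.1227]
eef_rot: [-179.9, -0.0, -77.7]
contact_force: [-0.6, 0.2, 7.3]
gripper_width: 0.0428
gripper_force: 45.0
```

>>> step_arm(
  plan=[
    [0, 0, 0.002, 0, 40],
    [0, 0, 0.004, 0, 40],
    [0, 0, 0.004, 0, 40],
    [0, 0, 0.004, 0, 40],
  ],
)

```text
time_s: 5.65
tcp_pos: [0.5662, 0.034, 0.1223]
eef_rot: [-179.9, -0.0, -77.7]
contact_force: [-2.8, 0.2, 12.8]
gripper_width: 0.0433
gripper_force: 45.0
```

>>> step_arm(
  plan=[
    [0, 0, 0.002, 0, 40],
    [0, 0, 0.003, 0, 40],
    [0, 0, 0.003, 0, 40],
    [0, 0, 0.003, 0, 40],
  ],
)

```text
time_s: 5.98
tcp_pos: [0.5664, 0.034, 0.122]
eef_rot: [-179.8, -0.0, -77.6]
contact_force: [-3.5, 0.7, 14.9]
gripper_width: 0.0433
gripper_force: 45.0
```

>>> step_arm(
  plan=[
    [0, 0, 0, -0.03, 40],
    [0, 0, 0, -0.06, 40],
    [0, 0, 0, -0.1, 40],
    [0, 0, 0, -0.1, 40],
  ],
)

```text
time_s: 6.32
tcp_pos: [0.5665, 0.034, 0.1221]
eef_rot: [-179.8, -0.0, -71.5]
contact_force: [-4.0, 1.2, 16.3]
gripper_width: 0.0432
gripper_force: 45.0
```

>>> step_arm(
  plan=[
    [0, 0, 0, -0.03, 40],
    [0, 0, 0, -0.06, 40],
    [0, 0, 0, -0.1, 40],
    [0, 0, 0, -0.1, 40],
  ],
)

```text
time_s: 6.65
tcp_pos: [0.5664, 0.0341, 0.1215]
eef_rot: [-179.9, -0.0, -65.5]
contact_force: [-0.4, 1.0, 10.9]
gripper_width: 0.0432
gripper_force: 45.0
```

>>> step_arm(
  plan=[
    [0, 0, 0.002, -0.01, 40],
    [0, 0, 0.004, -0.02, 40],
    [0, 0, 0.004, -0.02, 40],
  ],
)

```text
time_s: 6.9
tcp_pos: [0.5665, 0.0341, 0.1209]
eef_rot: [-179.8, -0.1, -64.4]
contact_force: [-2.4, -0.1, 15.1]
gripper_width: 0.043
gripper_force: 45.0
```

>>> step_arm(
  plan=[
    [0, 0, 0.001, -0.02, 40],
    [0, 0, 0.002, -0.03, 40],
    [0, 0, 0.002, -0.03, 40],
  ],
)

```text
time_s: 7.15
tcp_pos: [0.5666, 0.0341, 0.1206]
eef_rot: [-179.8, -0.1, -62.6]
contact_force: [-4.6, 0.6, 15.7]
gripper_width: 0.043
gripper_force: 45.0
```

>>> step_arm(
  plan=[
    [0, 0, 0, -0.03, 40],
    [0, 0, 0, -0.06, 40],
    [0, 0, 0, -0.1, 40],
    [0, 0, 0, -0.1, 40],
  ],
)

```text
time_s: 7.48
tcp_pos: [0.5665, 0.0341, 0.1201]
eef_rot: [-179.9, -0.1, -56.5]
contact_force: [-1.1, 0.3, 11.9]
gripper_width: 0.0434
gripper_force: 45.0
```

```bash
python3 -c "
from h import *
go(.566,.0345,.1235,-77)"
```

```text
t 7.4833 p [0.5665 0.0341 0.1201] rot [-1.7985e+02 -7.0000e-02 -5.6500e+01] F [-1.1  0.3 11.9] M [0.37 0.56 0.02] j [ 23.2  15.7 -21.4   0.1 -52.7  10.2] w 0.04337723750723808
shares [-0.0024  0.0009 -0.0134] turn 0.342
```

Sunk further; follow down and restore the push.

>>> step_arm(
  plan=[
    [0, 0, 0.001, 0, 40],
    [0, 0, 0.003, 0, 40],
    [0, 0, 0.003, 0, 40],
  ],
)

```text
time_s: 7.73
tcp_pos: [0.5665, 0.0341, 0.1195]
eef_rot: [-179.9, -0.1, -56.6]
contact_force: [-2.4, 1.2, 13.0]
gripper_width: 0.0435
gripper_force: 45.0
```

>>> step_arm(
  plan=[
    [0, 0, 0, -0.03, 40],
    [0, 0, 0, -0.06, 40],
    [0, 0, 0, -0.1, 40],
    [0, 0, 0, -0.1, 40],
  ],
)

```text
time_s: 8.07
tcp_pos: [0.5666, 0.0342, 0.1195]
eef_rot: [-179.8, -0.1, -50.5]
contact_force: [-2.0, 1.1, 12.9]
gripper_width: 0.0434
gripper_force: 45.0
```

>>> step_arm(
  plan=[
    [0, 0, 0.001, 0, 40],
    [0, 0, 0.002, 0, 40],
    [0, 0, 0.002, 0, 40],
  ],
)

```text
time_s: 8.32
tcp_pos: [0.5667, 0.0341, 0.1193]
eef_rot: [-179.8, -0.1, -50.6]
contact_force: [-3.2, 1.3, 15.1]
gripper_width: 0.0431
gripper_force: 45.0
```

>>> step_arm(
  plan=[
    [0, 0, 0, -0.03, 40],
    [0, 0, 0, -0.06, 40],
    [0, 0, 0, -0.1, 40],
    [0, 0, 0, -0.1, 40],
  ],
)

```text
time_s: 8.65
tcp_pos: [0.5668, 0.0342, 0.1193]
eef_rot: [-179.8, -0.1, -44.5]
contact_force: [-2.4, 1.2, 15.0]
gripper_width: 0.043
gripper_force: 45.0
```

>>> step_arm(
  plan=[
    [0, 0, 0, -0.04, 40],
    [0, 0, 0, -0.08, 40],
    [0, 0, 0, -0.12, 40],
    [0, 0, 0, -0.16, 40],
    [0, 0, 0, -0.2, 40],
    [0, 0, 0, -0.2, 40],
  ],
)

```text
time_s: 9.15
tcp_pos: [0.5672, 0.0343, 0.1194]
eef_rot: [-179.8, -0.2, -32.5]
contact_force: [-1.3, 0.5, 14.0]
gripper_width: 0.0439
gripper_force: 45.0
```

```bash
python3 -c "
from h import *
go(.566,.0345,.1235,-77)"
```

```text
t 9.15 p [0.5672 0.0343 0.1194] rot [-179.84   -0.19  -32.49] F [-1.3  0.5 14. ] M [ 0.28  0.32 -0.08] j [ 23.2  15.8 -21.4   0.1 -52.5  34.2] w 0.04390526247330061
shares [-0.0046  0.0019 -0.0164] turn 0.742
```

>>> step_arm(
  plan=[
    [0, 0, 0.001, -0.04, 40],
    [0, 0, 0.001, -0.08, 40],
    [0, 0, 0.001, -0.12, 40],
    [0, 0, 0.001, -0.16, 40],
    [0, 0, 0.001, -0.2, 40],
    [0, 0, 0.001, -0.2, 40],
  ],
)

```text
time_s: 9.65
tcp_pos: [0.5675, 0.0343, 0.1194]
eef_rot: [-179.9, -0.3, -20.5]
contact_force: [-0.6, 1.3, 14.3]
gripper_width: 0.0433
gripper_force: 45.0
```

```bash
python3 -c "
from h import *
go(.566,.0345,.1235,-77)"
```

```text
t 9.65 p [0.5675 0.0343 0.1194] rot [-179.87   -0.25  -20.49] F [-0.6  1.3 14.3] M [ 0.23  0.2  -0.02] j [ 23.2  15.8 -21.4   0.1 -52.5  46.2] w 0.04329254697686926
shares [-0.006   0.0014 -0.0165] turn 0.942
```

>>> step_arm(
  plan=[
    [0, 0, 0.001, -0.04, 40],
    [0, 0, 0.001, -0.08, 40],
    [0, 0, 0.001, -0.12, 40],
    [0, 0, 0.001, -0.16, 40],
    [0, 0, 0.001, -0.2, 40],
    [0, 0, 0.001, -0.2, 40],
  ],
)

```text
time_s: 10.15
tcp_pos: [0.5678, 0.0344, 0.1193]
eef_rot: [-179.9, -0.3, -8.5]
contact_force: [-1.1, 0.5, 15.7]
gripper_width: 0.0428
gripper_force: 45.0
```

```bash
python3 -c "
from h import *
go(.566,.0345,.1235,-77)
cv2.imwrite('pics/b.png',eyes.capture('scene')[130:330,220:480,::-1].repeat(2,0).repeat(2,1))"
```

```text
t 10.15 p [0.5678 0.0344 0.1193] rot [-179.91   -0.3    -8.48] F [-1.1  0.5 15.7] M [ 0.27  0.13 -0.12] j [ 23.2  15.8 -21.4   0.1 -52.5  58.2] w 0.04281104589032434
shares [-0.0072  0.0005 -0.0166] turn 1.142
```

View pics/b.png

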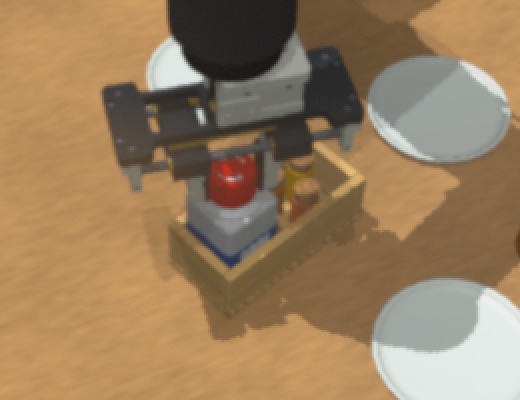

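>>> step_arm(
  plan=[
    [0, 0, 0, -0.04, 40],
    [0, 0, 0, -0.08, 40],
    [0, 0, 0, -0.12, 40],
    [0, 0, 0, -0.15, 40],
    [0, 0, 0, -0.15, 40],
  ],
)

```text
time_s: 10.62
tcp_pos: [0.5678, 0.0344, 0.1193]
eef_rot: [-180.0, -0.3, 0.5]
contact_force: [-0.1, 0.6, 15.8]
gripper_width: 0.0429
gripper_force: 45.0
```

```bash
python3 -c "
from h import *
go(.566,.0345,.1235,-77)"
```

```text
t 10.6167 p [0.5678 0.0344 0.1193] rot [-179.95   -0.32    0.48] F [-0.1  0.6 15.8] M [ 0.32  0.08 -0.09] j [ 23.2  15.8 -21.4   0.1 -52.5  67.2] w 0.042899402193268814
shares [-0.0073 -0.0004 -0.0166] turn 1.291
```

>>> step_arm(
  plan=[
    [0, 0, 0, -0.04, 40],
    [0, 0, 0, -0.08, 40],
    [0, 0, 0, -0.12, 40],
    [0, 0, 0, -0.15, 40],
    [0, 0, 0, -0.15, 40],
  ],
)

```text
time_s: 11.03
tcp_pos: [0.5679, 0.0345, 0.1194]
eef_rot: [180.0, -0.3, 9.5]
contact_force: [0.0, 0.6, 15.3]
gripper_width: 0.0431
gripper_force: 45.0
```

```bash
python3 -c "
from h import *
go(.566,.0345,.1235,-77)"
```

```text
t 11.0333 p [0.5679 0.0345 0.1194] rot [180.    -0.32   9.49] F [ 0.   0.6 15.3] M [ 0.27  0.1  -0.05] j [ 23.2  15.8 -21.4   0.1 -52.5  76.2] w 0.0430874252341726
shares [-0.0073 -0.0014 -0.0166] turn 1.441
```

>>> step_arm(
  plan=[
    [0, 0, -0.01, 0, 40],
    [0, 0, -0.02, 0, 40],
    [0, 0, -0.03, 0, 40],
    [0, 0, -0.036, 0, 40],
    [0, 0, -0.036, 0, 40],
    [0, 0, -0.036, 0, 40],
  ],
)

```text
time_s: 11.53
tcp_pos: [0.5654, 0.0339, 0.1254]
eef_rot: [-180.0, 0.0, 9.3]
contact_force: [1.1, 0.3, 1.2]
gripper_width: 0.0432
gripper_force: 45.0
```

>>> step_arm(
  plan=[
    [0, 0, -0.004, 0, 40],
    [0, 0, -0.008, 0, 40],
    [0, 0, -0.008, 0, 40],
  ],
)

```text
time_s: 11.78
tcp_pos: [0.5653, 0.0338, 0.1274]
eef_rot: [180.0, 0.0, 9.3]
contact_force: [1.6, 0.2, -1.3]
gripper_width: 0.0432
gripper_force: 45.0
```

>>> step_arm(
  plan=[
    [0, 0, -0.01, 0, 40],
    [0, 0, -0.02, 0, 40],
    [0, 0, -0.03, 0, 40],
    [0, 0, -0.03, 0, 40],
  ],
)

```text
time_s: 12.12
tcp_pos: [0.5655, 0.0339, 0.1357]
eef_rot: [-180.0, -0.0, 9.3]
contact_force: [0.8, 1.2, 0.3]
gripper_width: 0.0431
gripper_force: 45.0
```

>>> step_arm(
  plan=[
    [0, 0, -0.04, 0, 40],
    [0, 0, -0.08, 0, 40],
    [0, 0, -0.12, 0, 40],
    [0, 0, -0.16, 0, 40],
    [0, 0, -0.16, 0, 40],
  ],
)

```text
time_s: 12.53
tcp_pos: [0.5668, 0.0342, 0.1782]
eef_rot: [-180.0, -0.2, 9.3]
contact_force: [0.2, 0.1, 0.8]
gripper_width: 0.0433
gripper_force: 45.0
```

```bash
python3 -c "
from h import *
go(.4716,.3045,.15,9.3)
cv2.imwrite('pics/d.png',eyes.capture('scene')[90:330,220:480,::-1].repeat(2,0).repeat(2,1))"
```

```text
t 12.5333 p [0.5668 0.0342 0.1782] rot [-179.98   -0.25    9.33] F [0.2 0.1 0.8] M [-0.03 -0.05 -0.03] j [ 23.2  12.5 -17.3   0.1 -60.   76.1] w 0.04328443865135165
shares [-0.2006 -1.1288  0.1128] turn 0.0
```

View pics/d.png

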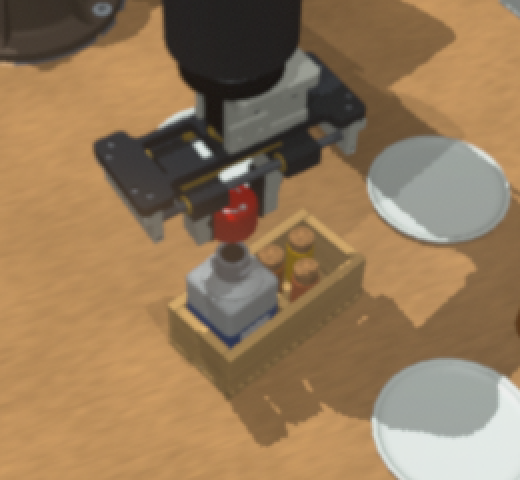

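>>> step_arm(
  plan=[
    [-0.02, -0.1, 0, 0, 40],
    [-0.04, -0.2, 0, 0, 40],
    [-0.06, -0.33, 0, 0, 40],
    [-0.08, -0.46, 0, 0, 40],
    [-0.1, -0.59, 0, 0, 40],
    [-0.12, -0.7, 0, 0, 40],
    [-0.14, -0.8, 0, 0, 40],
    [-0.16, -0.9, 0, 0, 40],
    [-0.18, -0.97, 0, 0, 40],
    [-0.2, -1, 0, 0, 40],
    [-0.2, -1, 0, 0, 40],
  ],
)

```text
time_s: 13.5
tcp_pos: [0.4745, 0.2735, 0.1747]
eef_rot: [180.0, 0.0, 9.4]
contact_force: [-0.1, -0.3, -0.4]
gripper_width: 0.0431
gripper_force: 45.0
```

```bash
python3 -c "
from h import *
go(.4716,.3045,.03,9.3)"
```

```text
t 13.5 p [0.4745 0.2735 0.1747] rot [1.7999e+02 4.0000e-02 9.4100e+00] F [-0.1 -0.3 -0.4] M [-0.11 -0.04  0.02] j [ 50.4  11.  -19.7  -0.  -59.4  49. ] w 0.04309105315237616
shares [ 0.0089 -0.1242  0.5787] turn 0.002
```

>>> step_arm(
  plan=[
    [0.009, -0.06, 0, 0, 40],
    [0.009, -0.124, 0.1, 0, 40],
    [0.009, -0.124, 0.2, 0, 40],
    [0.009, -0.124, 0.3, 0, 40],
    [0.009, -0.124, 0.4, 0, 40],
    [0.009, -0.124, 0.5, 0, 40],
    [0.009, -0.124, 0.56, 0, 40],
    [0.009, -0.124, 0.58, 0, 40],
    [0.009, -0.124, 0.58, 0, 40],
    [0.009, -0.124, 0.58, 0, 40],
  ],
)

```text
time_s: 14.33
tcp_pos: [0.4734, 0.3035, 0.0306]
eef_rot: [180.0, -0.0, 9.3]
contact_force: [0.5, -0.2, -0.1]
gripper_width: 0.0434
gripper_force: 45.0
```

```bash
python3 -c "
from h import *
go(.4716,.3045,.009,9.3)
cv2.imwrite('pics/e.png',eyes.capture('scene')[90:250,340:540,::-1].repeat(3,0).repeat(3,1))"
```

```text
t 14.3333 p [0.4734 0.3035 0.0306] rot [ 1.80e+02 -2.00e-02  9.29e+00] F [ 0.5 -0.2 -0.1] M [ 0.   -0.06 -0.04] j [ 52.6  21.8 -27.    0.  -41.2  46.7] w 0.043395348916272
shares [-0.0066 -0.0053  0.0862] turn -0.0
```

View pics/e.png

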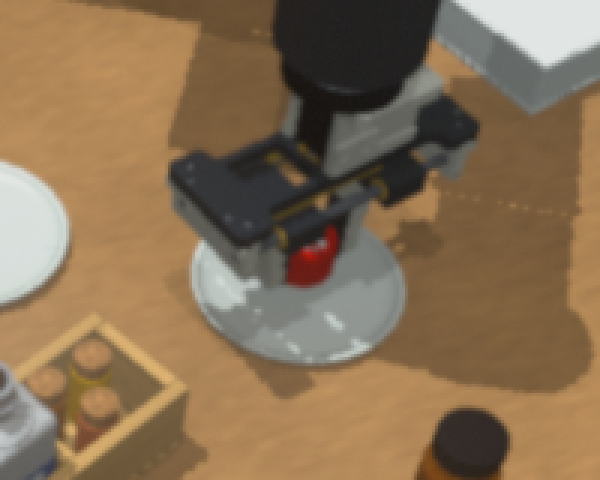

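The cap hangs upright over the left saucer. Next I lower it gently until it makes contact.

>>> step_arm(
  plan=[
    [-0.006, -0.005, 0.02, 0, 40],
    [-0.006, -0.005, 0.04, 0, 40],
    [-0.006, -0.005, 0.06, 0, 40],
    [-0.006, -0.005, 0.075, 0, 40],
    [-0.006, -0.005, 0.08, 0, 40],
    [-0.006, -0.005, 0.08, 0, 40],
  ],
)

```text
time_s: 14.88
tcp_pos: [0.4709, 0.3042, 0.0096]
eef_rot: [180.0, 0.0, 9.3]
contact_force: [0.0, -0.5, -0.3]
gripper_width: 0.043
gripper_force: 45.0
```

>>> step_arm(
  plan=[
    [0, 0, 0.002, 0, 40],
    [0, 0, 0.004, 0, 40],
    [0, 0, 0.004, 0, 40],
  ],
)

```text
time_s: 15.13
tcp_pos: [0.4712, 0.3045, 0.0091]
eef_rot: [-180.0, -0.0, 9.3]
contact_force: [0.6, -0.1, 0.1]
gripper_width: 0.043
gripper_force: 45.0
```

>>> step_arm(
  plan=[
    [0, 0, 0.002, 0, 40],
    [0, 0, 0.003, 0, 40],
    [0, 0, 0.003, 0, 40],
  ],
)

```text
time_s: 15.38
tcp_pos: [0.4712, 0.3044, 0.0083]
eef_rot: [-180.0, -0.0, 9.3]
contact_force: [-0.0, 0.3, -0.3]
gripper_width: 0.0435
gripper_force: 45.0
```

>>> step_arm(
  plan=[
    [0, 0, 0.001, 0, 40],
    [0, 0, 0.002, 0, 40],
    [0, 0, 0.002, 0, 40],
  ],
)

```text
time_s: 15.63
tcp_pos: [0.4712, 0.3045, 0.0081]
eef_rot: [-180.0, -0.0, 9.3]
contact_force: [-1.2, -0.3, 4.0]
gripper_width: 0.0434
gripper_force: 45.0
```

>>> step_arm(
  plan=[
    [0, 0, -0.001, 0, 40],
    [0, 0, -0.001, 0, 46],
    [0, 0, -0.001, 0, 50],
    [0, 0, -0.001, 0, 56],
    [0, 0, -0.001, 0, 60],
    [0, 0, -0.001, 0, 60],
    [0, 0, -0.001, 0, 60],
    [0, 0, -0.001, 0, 60],
  ],
  newtons=10,
)

```text
time_s: 16.3
tcp_pos: [0.4712, 0.3044, 0.008]
eef_rot: [180.0, -0.0, 9.3]
contact_force: [1.8, -0.3, -0.3]
gripper_width: 0.0602
gripper_force: 0.0
```

>>> step_arm(
  plan=[
    [0, 0, -0.03, 0, 60],
    [0, 0, -0.1, 0, 60],
    [0, 0, -0.2, 0, 60],
    [0, 0, -0.35, 0, 60],
    [0, 0, -0.5, 0, 60],
    [0, 0, -0.65, 0, 60],
    [0, 0, -0.7, 0, 60],
    [0, 0, -0.7, 0, 60],
  ],
)

```text
time_s: 16.97
tcp_pos: [0.4729, 0.306, 0.1885]
eef_rot: [-179.7, -0.4, 9.3]
contact_force: [-0.4, 0.6, -0.2]
gripper_width: 0.0603
gripper_force: 0.0
```

>>> step_arm(
  plan=[
    [-0.1, -0.15, 0, 0, 60],
    [-0.1, -0.3, 0, 0, 60],
    [-0.1, -0.45, 0, 0, 60],
    [-0.1, -0.6, 0, 0, 60],
    [-0.1, -0.7, 0, 0, 60],
    [-0.1, -0.7, 0, 0, 60],
    [-0.1, -0.7, 0, 0, 60],
  ],
)

```text
time_s: 17.55
tcp_pos: [0.4173, 0.4739, 0.1821]
eef_rot: [179.9, 0.1, 9.4]
contact_force: [-0.0, -0.2, -0.2]
gripper_width: 0.0599
gripper_force: 0.0
```

```bash
python3 -c "
from h import *
print(r.get_state()['contact_force'])
cv2.imwrite('pics/f.png',eyes.capture('scene')[:,:,::-1]);cv2.imwrite('pics/f2.png',eyes.capture('top')[:,:,::-1])"
```

```text
[-0.04314871 -0.15714724 -0.22680981]
```

View pics/f.png

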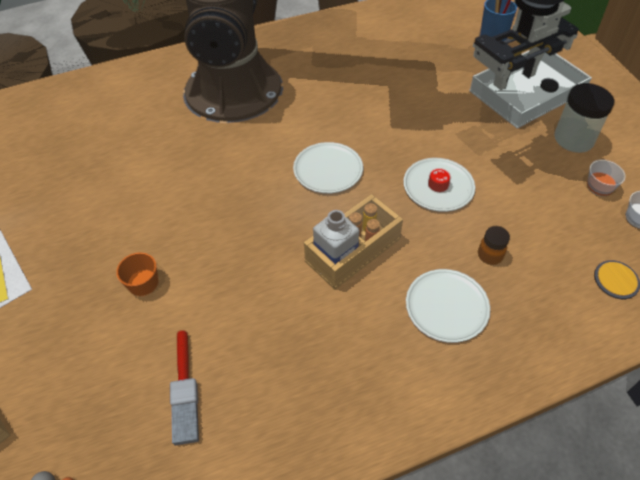

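The cap stands upright in the left saucer at (439,180). The tin is open in its well at (337,220), and nothing else has moved.

```bash
python3 -c "
from plant import workorder
print(workorder.close_job())"
```

```text
the job is handed in; nothing more can be done
None
```

The tin is open: the cap was turned off at about 11–16 N of push and stands upright in the left-most saucer, the tin is still in its well, nothing else looks moved, and the job was handed in at about 18 s (no verdict was returned).

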